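# Park the weight case in its dock and bar it in

### The arm

A 6-joint arm with a two-finger parallel gripper is mounted at the origin on the work surface. World frame = base frame: x ahead of the robot, y to its left, z up, the work surface at z = 0. Lengths are in mm, angles in rad, forces in N, time in s.
With the tool pointing down it reaches from about 350 to 975 mm from the base axis. Payload 7.1 kg.
Tool frame: the origin (TCP) lies midway between the tips of the shut fingers; the grasp point (between the pads) lies 19 mm behind it (ctrl.grasp_offset is the distance from the TCP to the grasp point, in mm); z points along the fingers, y is the line along which they close (so a half turn about z gives the same grasp; the last joint's range is limited). The gripper opens to 88 mm and grips with 3 to 60 N. Pads are 20 mm wide; open, the fingers measure 115 mm over their backs; the gripper's body (75 mm by 178 mm) begins 61 mm behind the grasp point.
Start: joints at [1.198, 0.423, 1.63, -0, 1.089, -0.019], TCP at [216.508, 586.284, 222.675] pointing down, gripper open.
Joint ranges: [-3, 3], [-0.9, 2.11], [0.09, 2.58], [-1.31, 4.45], [0.11, 2.69], [-2.54, 2.54]. Speed limits (rad/s): [2.39, 2.39, 3.01, 3.14, 3.14, 3.14].

### API

Orientations are given as a rotation vector (axis times angle).
In Python, from workcell import ctrl gives the robot as it stands. The module is installed in compiled form; this text tells all that it offers.
- The arm moves only by the tool servo_tool, never from a script. Its argument "rows" is a list of rows, each a list of 7 numbers: the turn, a rotation vector about the tool's x, y, z as a fraction of full scale, then the shift along the tool's x, y, z as a fraction of full scale, then the finger opening in mm, from 0 to 87.8. A call has 1 to 10 rows; each row is the pose to reach, as a shift and turn from the pose commanded when the call began, along the tool's axes at that moment; what a row does not reach only later rows make up. Full scale, the value 1, is 20 cm for a shift and 1.5 rad for a turn. A row lasts 1/8 s, in which the tool goes at most 62.5 mm and 10.7 degrees, less where a joint would pass 70% of its speed; a pose out of reach is approached as far as the arm can. A call with a number of a shift or a turn outside -1 to 1 is refused whole. A call with a gripper value outside its range is refused whole. The fingers move at their own pace and stop on an object; the grip force is fixed at half the most. Time passes only in rows, so rows that repeat a pose let the fingers close. It gives the time, the measured TCP pose, the force, the opening and the grip force at its end, in the units of the state.
- ctrl.get_obs(): the state, without advancing time (a new reading comes with each control period).
- ctrl.get_image(name): name is "side" or "top" or "wrist"; returns (picture, depth): 480x640x3 uint8, red, green, blue; 480x640 float32, mm along the optical axis (not along the pixel's ray), 0 where there is no reading.
- ctrl.camera_info(name): a dict with "intrinsics" (3x3 intrinsics, pixels), "R" (3x3) and "t" (3): a world point X has camera coordinates R X + t. Camera axes: x right, y down, z forward; pixel columns grow to the right and rows downward; lengths in mm; the calibration is good to about 2 mm. A picture is of the moment at which its call begins: read the wrist's pose just before it. camera_info takes no time and is no camera call; for the wrist camera it gives the pose at the moment of the call.
- ctrl.close_job(): hands the job in; it is judged then, once.
The state is a dict: "t": time; "qpos": joint angles; "qvel": joint speeds; "joint_torque": joint torques, N m; "ee_pos": TCP position; "orientation": TCP orientation; "ft_force": force on the tool from outside, world axes, zero at the start; "moment": the same for the moment, N m; "width": finger opening in mm; "grasp_force": force on a finger pad.
Only numpy, scipy, OpenCV 4.12 (cv2) and the standard library are available. Lean on these libraries where they do the work, as an engineer would, in place of code of your own. Each camera call takes 0.05 s, during which the arm holds its last target. There are 200 camera calls.

### The job

Push the tall weight case, low on the edge of its base board so that it slides without rocking or tipping, straight back until the base board is fully home and flush against the steel stop, between the dock's two end posts. Then push the retaining bar round by its peg until it lies fully across the front of the base board. Only push, do not lift or pick up anything, and leave the other things on the bench where they are.

Things in the scene. Friction and masses are not known exactly. Their poses are not given: they have to be found in the camera images.
- case: weight case: tall narrow steel case, 80 mm deep, 126 wide, top at 245 mm (handle to 273), about 1.6 kg, loose, on a dark wooden base board 125 deep (x), 130 wide (y), 30 thick, flush with its back, sticking out 45 mm in front. Origin: centre of the board's underside; x points from front to back, away from the robot. Takes 6 to 14 N to slide; tips over its back edge if pushed above about 60 mm
- case_toe (a point): middle of the upright front edge face of the case's base board, 15 mm above the bench; 62.5 mm in front of the case's origin (case x = -62.5 mm), 45 mm in front of the case's front face
- dock: dock fixed to the bench: steel stop bar 230 mm wide (y), 40 high, dark posts 60 high at both ends, 190 mm clear between them, reaching 25 mm forward of the stop face. Origin: middle of the stop face at bench height; x points away from the robot through the stop, y left. With the case home its origin is at x = -62.5 mm, y about 0, axes parallel. The retaining bar's pivot is at x = -140, y = +118 mm
- bar (a joint): angle (rad) of the retaining bar: flat dark steel, 120 mm long, 14 wide, 16 to 32 mm above the bench, on an upright pivot at the dock's left front. 0: points at the robot (dock -x); negative: swung out to the left (to -0.6); grows as it swings inwards to its stop at 1.57, across the board's front along dock -y, 8 mm clear of the parked board. Needs 1.5 N at the peg; stays where left
- bar_peg (a point): upright round peg on the bar, 110 mm from the pivot, 14 mm across, 32 to 77 mm above the bench, with an 18 mm ball on top (to 86 mm); this point is on its axis, 41 mm above the bench
- ref_block: round bare-steel reference block lying flat, 60 mm across, 16 mm high, right of the case's path; loose, not part of the job. Origin: centre of its underside
- puck: small black mounted specimen, cylinder 32 mm across, 22 mm high, right of the case's path; loose, not part of the job. Origin: centre of its underside
- wash_bottle: white plastic bottle, 60 mm across, 160 mm tall, right of the case's path; loose, not part of the job. Origin: centre of its underside
- jar: amber glass jar, 54 mm across, 65 mm tall, right of the dock; loose, not part of the job. Origin: centre of its underside
- carton: small cardboard box 60 x 80 x 50 mm, right of the case's path; loose, not part of the job. Origin: centre of its underside
- driver: screwdriver lying flat, 170 mm long, left of the dock; loose, not part of the job. Origin: under the middle of the tool; x along it
- beaker: clear plastic beaker, 64 mm across, 80 mm tall, left of the dock; loose, not part of the job. Origin: centre of its underside

How it is judged:
By the outcome, as a careful person would: the job done as asked, in the order asked, and still so for the second after the job is handed in, with the robot touching nothing.
It also fails if it takes over 58 s, if anything falls off the work surface, if the arm or the gripper's body presses on something with over 40 N, if the wrist force passes 120 N, or if a joint passes its speed limit or range.

## Working session

There is one attempt and no reset: what is moved stays moved. The work goes in short steps, Python scripts to look and compute and a tool call to move; the robot and the scene stay as the last step left them, time stands still between calls to the robot, and variables do not carry over. Pictures are saved under pics/ and viewed, at most 10 in all, crops included, and the job is handed in when it is done.

Besides the shell and the picture viewer there is one more tool, called after "Emit:" as name(argument=value, ...) on one line, values as JSON. servo_tool: Moves the arm, as the interface text tells. Its arguments: {"type":"object","properties":{"rows":{"type":"array","items":{"type":"array","items":{"type":"number"}}}},"required":["rows"]}

```bash
mkdir -p pics; cat > h.py <<'E'
import numpy as np, cv2
from workcell import ctrl
def grab(n):
    i=ctrl.camera_info(n); p,d=ctrl.get_image(n); return p,d,i
def cloud(d,i):
    K=np.array(i["intrinsics"]);R=np.array(i["R"]);t=np.array(i["t"])
    v,u=np.mgrid[:d.shape[0],:d.shape[1]]
    c=np.stack([(u-K[0,2])/K[0,0]*d,(v-K[1,2])/K[1,1]*d,d],-1)
    return (c-t)@R
def ray(i,u,v,z):
    K=np.array(i["intrinsics"]);R=np.array(i["R"]);t=np.array(i["t"])
    o=-R.T@t; r=R.T@np.linalg.solve(K,[u,v,1.]); return o+r*(z-o[2])/r[2]
E
python3 - <<'E'
from h import *
for n in("top","side"):
    p,d,i=grab(n); cv2.imwrite(f"pics/{n}0.png",p[...,::-1]); np.savez(f"{n}0.npz",p=p,d=d,**i)
    print(n,-np.array(i["R"]).T@np.array(i["t"]),(d>0).mean())
o=ctrl.get_obs();print(o["ee_pos"],o["orientation"],o["t"])
E
```

```text
top [366.46681795  30.64072213 998.03787656] 0.9959602864583333
side [ 102.83296475 -504.110458    600.42740071] 0.9960872395833333
[216.35947981 585.82912207 221.98444863] [-5.52835990e-01 -3.09231435e+00  2.10813581e-03] 0.1
```

View pics/top0.png

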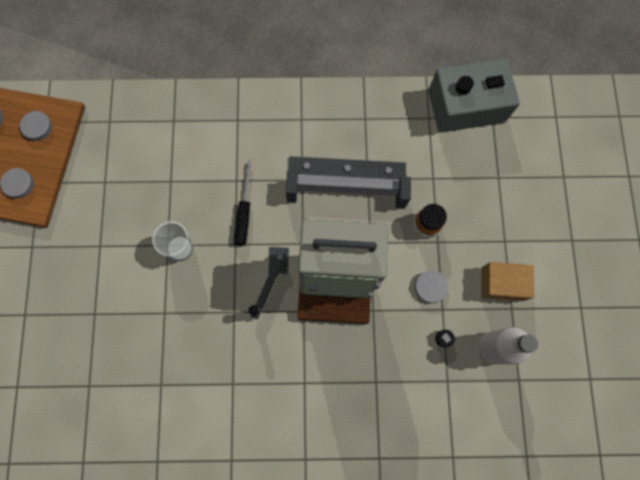

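View pics/side0.png

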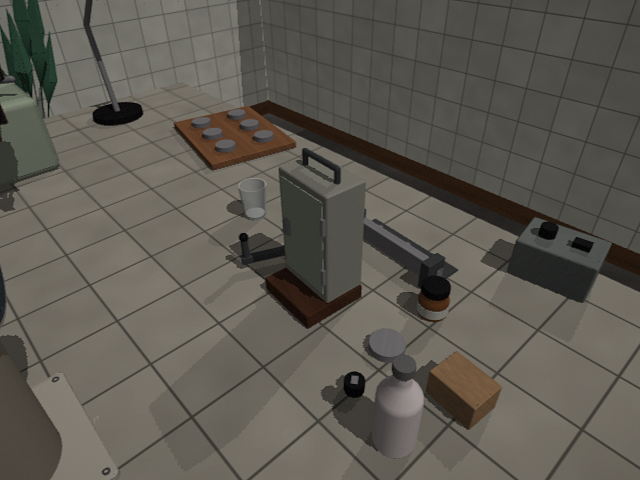

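The top view has the board's front edge at about (298–370, 320), the stop bar at about (297–393, 182), the posts at (291,192) and (404,192), the bar pivot at (279,255) and the peg top at (255,311). The side view confirms the layout, with the bar swung outwards to the left.

```bash
python3 - <<'E'
from h import *
for n in("top","side"):
    z=np.load(f"{n}0.npz");d=z["d"];i={k:z[k] for k in("intrinsics","R","t")}
    X=cloud(d,i);p=z["p"].astype(int)
    def rect(m,name):
        q=X[m]; 
        if len(q)<10: print(n,name,len(q));return
        (c,s,a)=cv2.minAreaRect(q[:,:2].astype(np.float32)); print(n,name,len(q),"c",np.round(c),"s",np.round(s),"a",round(a,1),"z",np.round(np.median(q[:,2]),1), "box",np.round(cv2.boxPoints((c,s,a))).tolist())
    x,y,h=X[...,0],X[...,1],X[...,2]
    near=(x>250)&(x<800)&(abs(y)<250)
    red=(p[...,0]>1.6*p[...,2])&(p[...,0]>1.4*p[...,1])
    rect(near&red&(abs(h-30)<6)&(y>-60)&(x<560),"board top")
    rect(near&(abs(h-245)<6),"case top")
    rect(near&(abs(h-40)<4)&(x>500)&(y>-80),"stop top")
    rect(near&(abs(h-60)<5)&(x>500)&(y>-100),"posts")
    for sgn in (1,-1): rect(near&(abs(h-60)<5)&(x>500)&(y>-100)&(sgn*(y-10)>0),"post")
    rect(near&(abs(h-32)<5)&(y>70)&(x<560)&(p.sum(-1)<200),"bar")
    rect(near&(h>60)&(h<100)&(y>100)&(y<220)&(x<500),"peg")
    K=z["intrinsics"]
z=np.load("top0.npz");i={k:z[k] for k in("intrinsics","R","t")}
for u,v,h in[(298,321,30),(369,323,30),(297,188,40),(393,190,40),(255,311,84),(279,255,32),(287,199,60),(410,206,60),(297,176,40),(393,179,40)]: print((u,v),ray(i,u,v,h).round())
E
python3 - <<'E'
import cv2
a=cv2.imread("pics/top0.png")[140:340,230:430]
cv2.imwrite("pics/c1.png",cv2.resize(a,(600,600),interpolation=cv2.INTER_CUBIC)*1)
E
```

```text
top board top 1328 c [478.  -9.] s [103.  46.] a 85.5 z 30.2 box [[451.0, -59.0], [497.0, -62.0], [505.0, 40.0], [459.0, 44.0]]
top case top 4258 c [539. -26.] s [126.  81.] a 85.6 z 245.1 box [[494.0, -85.0], [574.0, -92.0], [584.0, 34.0], [504.0, 40.0]]
top stop top 733 c [647.  87.] s [284. 241.] a 71.9 z 40.2 box [[488.0, -10.0], [717.0, -85.0], [806.0, 185.0], [577.0, 260.0]]
top posts 299 c [604. 141.] s [233. 222.] a 6.5 z 60.2 box [[475.0, 238.0], [500.0, 17.0], [732.0, 44.0], [707.0, 265.0]]
top post 299 c [604. 141.] s [233. 222.] a 6.5 z 60.2 box [[475.0, 238.0], [500.0, 17.0], [732.0, 44.0], [707.0, 265.0]]
top post 0
top bar 397 c [512. 101.] s [ 14. 110.] a 66.4 z 32.1 box [[459.0, 116.0], [560.0, 72.0], [565.0, 86.0], [464.0, 130.0]]
top peg 89 c [470. 119.] s [17. 16.] a 0.0 z 83.2 box [[461.0, 127.0], [461.0, 111.0], [479.0, 111.0], [479.0, 127.0]]
side board top 1064 c [478.  -8.] s [106.  48.] a 85.1 z 31.1 box [[450.0, -59.0], [498.0, -63.0], [507.0, 43.0], [459.0, 47.0]]
side case top 1940 c [538. -27.] s [127.  81.] a 85.3 z 246.0 box [[492.0, -87.0], [573.0, -9
[... 368 characters left out ...]
[500.0, 11.0], [729.0, 41.0], [699.0, 267.0]]
side post 146 c [514. -57.] s [ 56. 122.] a 36.3 z 60.1 box [[456.0, -25.0], [528.0, -123.0], [573.0, -90.0], [501.0, 8.0]]
side bar 275 c [501. 105.] s [18. 87.] a 65.4 z 32.7 box [[457.0, 115.0], [537.0, 79.0], [545.0, 95.0], [465.0, 132.0]]
side peg 112 c [468. 116.] s [13. 17.] a 52.9 z 77.9 box [[457.0, 116.0], [471.0, 106.0], [479.0, 116.0], [465.0, 126.0]]
(298, 321) [455.  43.  30.]
(369, 323) [450. -84.  30.]
(297, 188) [701.  42.  40.]
(393, 190) [ 695. -137.   40.]
(255, 311) [468. 115.  84.]
(279, 255) [575.  76.  32.]
(287, 199) [673.  60.  60.]
(410, 206) [ 657. -163.   60.]
(297, 176) [725.  42.  40.]
(393, 179) [ 717. -139.   40.]
```

View pics/c1.png

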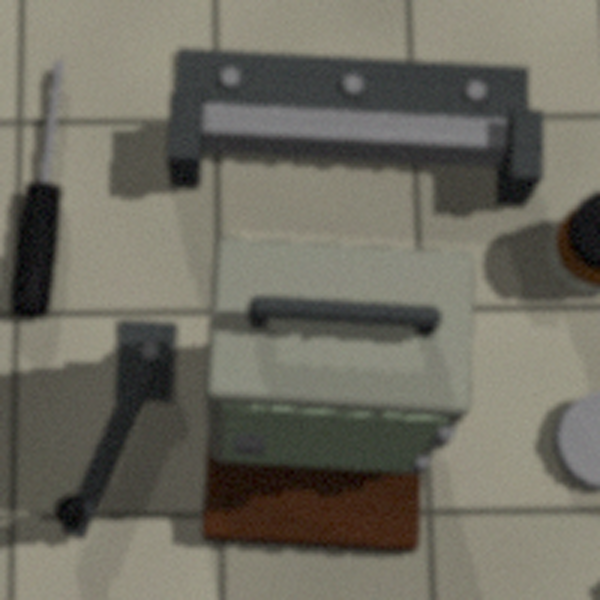

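The crop shows the stop face under the light strip, which ends near row 140, and the posts at (185,150) and (518,170). The right part of the board top is shaded by the light. I'll fit the dock more tightly.

```bash
python3 - <<'E'
from h import *
for n in("top","side"):
    z=np.load(f"{n}0.npz");d=z["d"];i={k:z[k] for k in("intrinsics","R","t")}
    X=cloud(d,i);x,y,h=X[...,0],X[...,1],X[...,2]
    def rect(m,name):
        m=m.astype(np.uint8); k,l,s,_=cv2.connectedComponentsWithStats(m)
        if k<2: print(n,name,"none");return
        j=1+s[1:,4].argmax(); q=X[l==j][:,:2].astype(np.float32)
        c,s,a=cv2.minAreaRect(q); print(n,name,len(q),np.round(c,1),np.round(s),round(a,1),np.round(cv2.boxPoints((c,s,a))).tolist())
    roi=(x>640)&(x<790)&(y>-190)&(y<100)
    rect(roi&(abs(h-40)<4),"stop"); rect(roi&(abs(h-60)<5)&(y>-50),"postL"); rect(roi&(abs(h-60)<5)&(y<-50),"postR")
    rect((abs(h-30)<5)&(x>430)&(x<520)&(y<55)&(y>-110),"board")
    # stop front edge line: min x per y bin
    q=X[roi&(abs(h-40)<4)&(y>-125)&(y<25)]
    b=np.round(q[:,1]/8).astype(int); P=np.array([[q[b==k][:,0].min(),k*8] for k in np.unique(b)]); f=np.polyfit(P[:,1],P[:,0],1);print("stop front slope",f)
    q=X[(abs(h-30)<5)&(x>430)&(x<520)&(y<30)&(y>-75)]
    b=np.round(q[:,1]/8).astype(int); P=np.array([[q[b==k][:,0].min(),k*8] for k in np.unique(b)]); f=np.polyfit(P[:,1],P[:,0],1);print("board front slope",f)
E
```

```text
top stop 1042 [711.9 -52.7] [191.  25.] 84.4 [[690.0, -146.0], [715.0, -149.0], [734.0, 41.0], [709.0, 43.0]]
top postL 256 [706.5  53.1] [20. 46.] 85.7 [[683.0, 45.0], [729.0, 41.0], [730.0, 61.0], [684.0, 65.0]]
top postR 264 [ 691.4 -155.7] [20. 45.] 86.7 [[668.0, -164.0], [713.0, -167.0], [714.0, -147.0], [670.0, -144.0]]
top board 1847 [478.8 -20.8] [130.  50.] 85.7 [[449.0, -84.0], [499.0, -87.0], [508.0, 42.0], [459.0, 46.0]]
stop front slope [7.09968810e-02 7.05770123e+02]
board front slope [7.69858924e-02 4.55815692e+02]
side stop 617 [712.6 -45.2] [177.  22.] 86.0 [[695.0, -132.0], [718.0, -134.0], [730.0, 42.0], [708.0, 44.0]]
side postL 5 [726.7  42.2] [3. 2.] 40.0 [[725.0, 42.0], [726.0, 40.0], [729.0, 42.0], [727.0, 44.0]]
side postR 221 [ 693.  -156.4] [21. 47.] 85.2 [[669.0, -165.0], [716.0, -169.0], [717.0, -148.0], [670.0, -144.0]]
side board 1536 [488.4 -21.8] [132.  71.] 86.7 [[449.0, -86.0], [520.0, -90.0], [528.0, 42.0], [457.0, 46.0]]
stop front slope [6.40972695e-02 7.04975491e+02]
board front slope [7.48928872e-02 4.55436971e+02]
```

```bash
cat >> h.py <<'E'
from scipy.spatial.transform import Rotation as Ro
def to(p,yaw_y=None):
    o=ctrl.get_obs(); R=Ro.from_rotvec(o["orientation"]); M=R.as_matrix()
    s=M.T@(np.array(p)-o["ee_pos"])/200; r=np.zeros(3)
    if yaw_y is not None:
        a=np.radians(yaw_y); y=np.array([np.cos(a),np.sin(a),0]); z=np.array([0,0,-1.]); T=np.stack([np.cross(y,z),y,z],1)
        r=Ro.from_matrix(M.T@T).as_rotvec()/1.5
    print("ee",o["ee_pos"].round(1) if hasattr(o["ee_pos"],"round") else o["ee_pos"],"F",np.round(o["ft_force"],1),"t",o["t"],"row",np.round(r,4).tolist()+np.round(s,4).tolist())
E
python3 - <<'E'
from h import *
i=ctrl.camera_info("wrist");o=ctrl.get_obs();M=Ro.from_rotvec(o["orientation"]).as_matrix()
print("cam in tool",M.T@(-np.array(i["R"]).T@np.array(i["t"])-o["ee_pos"]));print(M.round(3))
to([414,-16,222],85.9)
E
```

```text
cam in tool [  66.48698234    0.37745057 -161.59435345]
[[-0.938  0.346 -0.   ]
 [ 0.346  0.938 -0.001]
 [ 0.    -0.001 -1.   ]]
ee [216.4 585.8 222. ] F [-0.1 -0.5  0.3] t 0.1 row [-0.0009, -0.0001, -0.1882, -1.9696, -2.4804, 0.0033]
```

Emit:
servo_tool(rows=[[0, 0, -0.094, -0.2, -0.25, 0, 87.8], [0, 0, -0.188, -0.4, -0.5, 0, 87.8], [0, 0, -0.188, -0.6, -0.75, 0, 87.8], [0, 0, -0.188, -0.78, -0.99, 0, 87.8], [0, 0, -0.188, -0.78, -0.99, 0, 87.8]])

```text
t: 0.72
ee_pos: [294.4, 343.0, 222.4]
orientation: [-0.119, -3.138, 0.003]
ft_force: [0.8, 1.8, 0.3]
width: 87.7
grasp_force: 0.0
```

```bash
python3 -c "
from h import *
to([414,-16,222],85.9)"
```

```text
ee [294.4 343.  222.4] F [0.8 1.8 0.3] t 0.725 row [-0.0011, -0.0006, -0.0028, -0.7323, -1.7446, 0.0042]
```

Emit:
servo_tool(rows=[[0, 0, 0, -0.2, -0.25, 0, 87.8], [0, 0, 0, -0.3, -0.5, 0, 87.8], [0, 0, 0, -0.35, -0.75, 0, 87.8], [0, 0, 0, -0.4, -1, 0, 87.8], [0, 0, 0, -0.4, -1, 0, 87.8]])

```text
t: 1.35
ee_pos: [360.2, 139.7, 222.7]
orientation: [0.119, 3.139, -0.0]
ft_force: [1.0, 0.5, 1.0]
width: 87.6
grasp_force: 0.0
```

```bash
python3 -c "
from h import *
to([414,-16,222],85.9)"
```

```text
ee [360.2 139.7 222.7] F [1.  0.5 1. ] t 1.35 row [-0.0, 0.0001, -0.003, -0.3275, -0.7556, 0.0036]
```

Emit:
servo_tool(rows=[[0, 0, 0, -0.1, -0.25, 0, 87.8], [0, 0, 0, -0.2, -0.5, 0, 87.8], [0, 0, -0.003, -0.32, -0.75, 0, 87.8], [0, 0, -0.003, -0.32, -0.755, 0, 87.8], [0, 0, -0.003, -0.32, -0.755, 0, 87.8]])

```text
t: 1.98
ee_pos: [412.9, -12.8, 222.4]
orientation: [-0.106, -3.139, -0.001]
ft_force: [-0.5, 0.1, 0.3]
width: 87.8
grasp_force: 0.0
```

```bash
python3 -c "
from h import *
p,d,i=grab('wrist');cv2.imwrite('pics/w1.png',p[...,::-1])
X=cloud(d,i);x,y,h=X[...,0],X[...,1],X[...,2]
q=X[(abs(h-30)<5)&(x>430)&(x<520)&(y<30)&(y>-75)]
b=np.round(q[:,1]/8).astype(int);P=np.array([[q[b==k][:,0].min(),k*8,(b==k).sum()] for k in np.unique(b)]);print(P.round(1).tolist())
q=X[(abs(h-30)<5)&(x>440)&(x<500)&(y<60)&(y>-110)];print(q[:,1].min() if len(q) else 0,q[:,1].max() if len(q) else 0)
to([414,-16,14],85.9)"
```

```text
[[449.7, -72.0, 312.0], [449.9, -64.0, 355.0], [450.6, -56.0, 357.0], [451.3, -48.0, 352.0], [452.0, -40.0, 353.0], [452.4, -32.0, 354.0], [453.1, -24.0, 354.0], [453.6, -16.0, 353.0], [454.3, -8.0, 357.0], [455.1, 0.0, 357.0], [455.5, 8.0, 352.0], [455.8, 16.0, 355.0], [456.8, 24.0, 353.0], [457.6, 32.0, 93.0]]
-85.92835213889916 46.09452596287902
ee [412.6 -12.5 222.5] F [ 0.4 -0.2  0.1] t 2.025 row [0.0003, -0.0004, 0.0037, -0.0087, -0.0175, 1.0424]
```

View pics/w1.png

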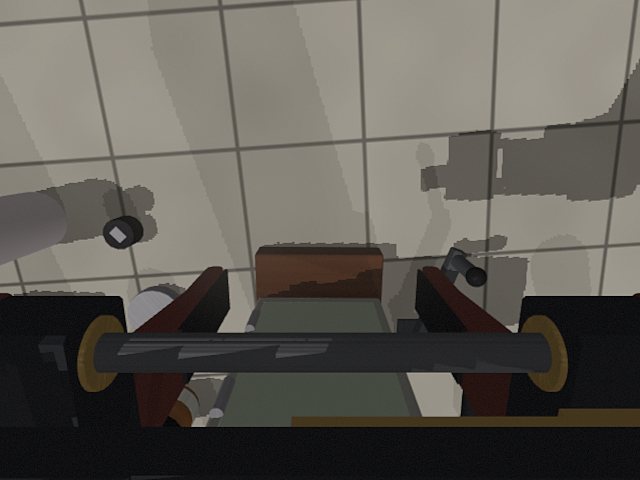

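The wrist view shows the board's front edge at about (257–383, 247), between the open fingers, and the peg at (475,276), well outside the left finger. The way down is clear.

Emit:
servo_tool(rows=[[0, 0, 0, 0, -0.02, 0.25, 87.8], [0, 0, 0, 0, -0.02, 0.5, 87.8], [0, 0, 0, 0, -0.02, 0.75, 87.8], [0, 0, 0, 0, -0.02, 0.9, 87.8], [0, 0, 0, 0, -0.02, 1, 87.8], [0, 0, 0, 0, -0.02, 1, 87.8]])

```text
t: 2.78
ee_pos: [411.3, -16.3, 21.7]
orientation: [-0.102, -3.137, -0.0]
ft_force: [0.8, 0.1, 0.6]
width: 87.7
grasp_force: 0.0
```

Emit:
servo_tool(rows=[[0, 0, 0, 0, 0, 0.02, 87.8], [0, 0, 0, 0, 0, 0.045, 87.8], [0, 0, 0, -0.03, 0, 0.045, 87.8], [0, 0, 0, -0.06, 0, 0.045, 87.8], [0, 0, 0, -0.09, 0, 0.045, 87.8], [0, 0, 0, -0.09, 0, 0.045, 87.8]])

```text
t: 3.52
ee_pos: [431.3, -19.3, 13.8]
orientation: [0.106, 3.139, -0.0]
ft_force: [-0.4, 0.3, 0.5]
width: 87.9
grasp_force: 0.0
```

```bash
python3 -c "
from h import *
to([567,-40,13],85.9)"
```

```text
ee [431.3 -19.3  13.8] F [-0.4  0.3  0.5] t 3.525 row [-0.0, 0.0007, 0.0027, -0.6842, -0.0576, 0.0048]
```

Emit:
servo_tool(rows=[[0, 0, 0.003, -0.02, 0, 0.004, 87.8], [0, 0, 0.003, -0.04, 0, 0.004, 87.8], [0, 0, 0.003, -0.055, 0, 0.004, 87.8], [0, 0, 0.003, -0.07, -0.001, 0.004, 87.8], [0, 0, 0.003, -0.085, -0.003, 0.004, 87.8], [0, 0, 0.003, -0.1, -0.005, 0.004, 87.8], [0, 0, 0.003, -0.115, -0.007, 0.004, 87.8]])

```text
t: 4.4
ee_pos: [448.5, -21.6, 12.3]
orientation: [-0.112, -3.13, -0.001]
ft_force: [-10.8, 3.3, 8.7]
width: 87.7
grasp_force: 5.4
```

```bash
cat >> h.py <<'E'
def case():
    p,d,i=grab("top");X=cloud(d,i);h=X[...,2];x,y=X[...,0],X[...,1]
    m=((abs(h-245)<6)&(x>480)&(x<720)&(abs(y)<120)).astype(np.uint8)
    k,l,s,_=cv2.connectedComponentsWithStats(m);q=X[l==1+s[1:,4].argmax()]
    c,s,a=cv2.minAreaRect(q[:,:2].astype(np.float32));print("case top",np.round(c,1),np.round(s),round(a,2),"z",q[:,2].mean().round(1))
    a=np.radians(4.1);R=np.array([[np.cos(a),-np.sin(a)],[np.sin(a),np.cos(a)]])
    print("dock coords of case top centre (home about -40,0):",(R@(np.array(c)-[702,-51.5])).round(1))
    return p
E
python3 -c "
from h import *
p=case();cv2.imwrite('pics/t2.png',p[...,::-1])
to([567,-41,13],85.9)"
```

```text
case top [545.4 -26.7] [126.  79.] 86.22 z 245.1
dock coords of case top centre (home about -40,0): [-158.    13.5]
ee [449.4 -21.7  12.3] F [-6.6  2.4 -0.4] t 4.45 row [0.0, -0.0052, 0.0001, -0.5935, -0.0542, -0.0082]
```

Emit:
servo_tool(rows=[[0, 0, 0, -0.025, -0.003, 0, 87.8], [0, 0, 0, -0.05, -0.006, 0, 87.8], [0, 0, 0, -0.075, -0.009, 0, 87.8], [0, 0, 0, -0.1, -0.012, 0, 87.8], [0, 0, 0, -0.125, -0.015, 0, 87.8], [0, 0, 0, -0.15, -0.018, 0, 87.8], [0, 0, 0, -0.175, -0.021, 0, 87.8], [0, 0, 0, -0.2, -0.024, 0, 87.8], [0, 0, 0, -0.225, -0.027, 0, 87.8], [0, 0, 0, -0.25, -0.03, 0, 87.8]])

```text
t: 5.7
ee_pos: [498.4, -31.2, 12.2]
orientation: [-0.112, -3.131, -0.001]
ft_force: [-10.9, 2.5, 6.5]
width: 87.6
grasp_force: 5.2
```

```bash
python3 -c "
from h import *
p=case()
to([567,-41,13],85.9)"
```

```text
case top [595.  -36.3] [126.  80.] 85.9 z 245.2
dock coords of case top centre (home about -40,0): [-107.8    7.5]
ee [499.7 -31.3  12.2] F [-4.8  0.3 -3.4] t 5.75 row [0.0001, -0.0044, 0.0001, -0.3389, -0.0241, -0.006]
```

Emit:
servo_tool(rows=[[0, 0, 0, -0.025, -0.003, 0, 87.8], [0, 0, 0, -0.05, -0.006, 0, 87.8], [0, 0, 0, -0.075, -0.01, 0, 87.8], [0, 0, 0, -0.1, -0.013, 0, 87.8], [0, 0, 0, -0.125, -0.016, 0, 87.8], [0, 0, 0, -0.15, -0.02, 0, 87.8], [0, 0, 0, -0.175, -0.023, 0, 87.8], [0, 0, 0, -0.2, -0.026, 0, 87.8], [0, 0, 0, -0.225, -0.03, 0, 87.8], [0, 0, 0, -0.25, -0.034, 0, 87.8]])

```text
t: 7.0
ee_pos: [548.1, -41.4, 12.1]
orientation: [-0.112, -3.131, -0.001]
ft_force: [-9.6, 1.8, 5.3]
width: 87.8
grasp_force: 5.0
```

```bash
python3 -c "
from h import *
p=case()
to([567,-41,13],85.9)"
```

```text
case top [645.7 -46.2] [126.  78.] 87.32 z 245.3
dock coords of case top centre (home about -40,0): [-56.5   1.3]
ee [549.3 -41.7  12.1] F [-4.4  0.7 -3.7] t 7.05 row [0.0001, -0.0042, 0.0001, -0.0879, 0.0096, -0.0049]
```

Emit:
servo_tool(rows=[[0, 0, 0, -0.02, 0, 0, 87.8], [0, 0, 0, -0.035, 0, 0, 87.8], [0, 0, 0, -0.05, 0, 0, 87.8], [0, 0, 0, -0.06, 0, 0, 87.8], [0, 0, 0, -0.07, 0, 0, 87.8]])

```text
t: 7.68
ee_pos: [562.0, -42.6, 12.0]
orientation: [-0.112, -3.131, -0.001]
ft_force: [-10.2, 0.7, 6.0]
width: 87.7
grasp_force: 4.9
```

Emit:
servo_tool(rows=[[0, 0, 0, -0.01, 0, 0, 87.8], [0, 0, 0, -0.015, 0, 0, 87.8], [0, 0, 0, -0.02, 0, 0, 87.8], [0, 0, 0, -0.02, 0, 0, 87.8]])

```text
t: 8.18
ee_pos: [566.0, -42.9, 12.0]
orientation: [-0.112, -3.132, -0.001]
ft_force: [-9.5, 0.8, 5.4]
width: 87.7
grasp_force: 4.7
```

```bash
python3 -c "
from h import *
p=case()
to([567,-41,13],85.9)"
```

```text
case top [665.7 -48.7] [128.  77.] 89.03 z 245.2
dock coords of case top centre (home about -40,0): [-36.4   0.2]
ee [566.  -42.9  12. ] F [-10.   -0.    5.6] t 8.225 row [0.0001, -0.0053, -0.0, -0.004, 0.01, -0.0048]
```

Emit:
servo_tool(rows=[[0, 0, 0, -0.005, 0, 0, 87.8], [0, 0, 0, -0.01, 0, 0, 87.8], [0, 0, 0, -0.015, 0, 0, 87.8], [0, 0, 0, -0.015, 0, 0, 87.8]])

```text
t: 8.72
ee_pos: [566.0, -42.9, 11.8]
orientation: [-0.112, -3.126, -0.001]
ft_force: [-18.0, 0.1, 12.5]
width: 87.6
grasp_force: 8.8
```

Emit:
servo_tool(rows=[[0, 0, 0, -0.005, 0, 0, 87.8], [0, 0, 0, -0.01, 0, 0, 87.8], [0, 0, 0, -0.01, 0, 0, 87.8]])

```text
t: 9.1
ee_pos: [566.0, -42.9, 11.6]
orientation: [-0.112, -3.122, -0.001]
ft_force: [-23.0, 0.5, 17.1]
width: 87.5
grasp_force: 11.5
```

```bash
python3 -c "
from h import *
to([400,-30,150],85.9)
z=[]
for n in('top','side'):
    p,d,i=grab(n);cv2.imwrite(f'pics/{n}3.png',p[...,::-1])
a=cv2.imread('pics/top3.png')[140:340,230:430];b=cv2.imread('pics/side3.png')[140:340,240:440]
cv2.imwrite('pics/c3.png',cv2.resize(np.hstack([a,b]),(800,400),interpolation=cv2.INTER_CUBIC))"
```

```text
ee [566.  -42.9  11.6] F [-23.    0.5  17.1] t 9.1 row [0.0002, -0.0119, 0.0, 0.8449, 0.0052, -0.6771]
```

View pics/c3.png

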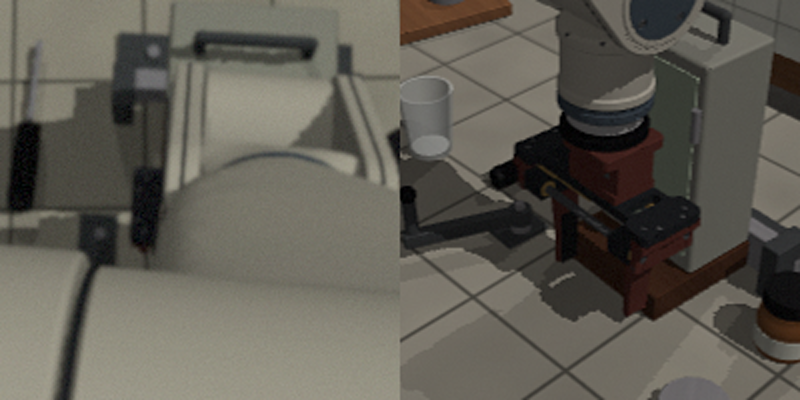

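The picture shows the case back against the stop, upright, with both fingers still on the board's front edge. The force rose to 23 N with no more travel, so the board is home. I'll back off now.

Emit:
servo_tool(rows=[[0, 0, 0, 0.05, 0, 0, 87.8], [0, 0, 0, 0.2, 0, 0, 87.8], [0, 0, 0, 0.4, 0, 0, 87.8], [0, 0, 0, 0.6, 0, -0.25, 87.8], [0, 0, 0, 0.7, 0, -0.5, 0], [0, 0, 0, 0.7, 0, -0.75, 0], [0, 0, 0, 0.7, 0, -0.75, 0], [0, 0, 0, 0.7, 0, -0.75, 0]])

```text
t: 10.2
ee_pos: [435.5, -33.6, 162.7]
orientation: [0.113, 3.139, -0.0]
ft_force: [-0.5, 0.8, -0.6]
width: 51.4
grasp_force: 0.0
```

```bash
python3 - <<'E'
from h import *
p=case(); cv2.imwrite('pics/top4.png',p[...,::-1])
p,d,i=grab("side")  # bar and peg, seen clear of the arm
X=cloud(d,i);x,y,h=X[...,0],X[...,1],X[...,2]
m=((abs(h-24)<14)&(x>430)&(x<600)&(y>60)&(y<160))
q=X[(h>60)&(h<90)&(y>90)&(y<150)&(x>440)&(x<500)];print("peg",len(q),q.mean(0).round(1) if len(q) else "")
q=X[(h>20)&(h<40)&(x>560)&(x<600)&(y<30)&(y>-120)]
if len(q)>50:
    b=np.round(q[:,1]/10).astype(int);P=np.array([[q[b==k][:,0].min(),k*10] for k in np.unique(b)]);print(P.round(1).tolist(),np.polyfit(P[:,1],P[:,0],1))
to([480,160,150],85.9-100); print(np.round(ctrl.get_obs()["qpos"],2))
E
```

```text
case top [661.8 -48.1] [126.  80.] 85.56 z 245.1
dock coords of case top centre (home about -40,0): [-40.4   0.6]
peg 110 [467.8 114.8  76.2]
[[573.7, -110.0], [573.1, -100.0], [574.5, -90.0], [574.4, -80.0], [574.8, -70.0], [576.2, -60.0], [575.9, -50.0], [577.3, -40.0], [577.3, -30.0], [578.6, -20.0], [579.4, -10.0], [580.3, 0.0], [580.3, 10.0], [581.3, 20.0]] [6.38810736e-02 5.79807135e+02]
ee [434.6 -33.5 161.6] F [-1.1 -0.2 -0.9] t 10.3 row [-0.0012, -0.0011, 1.1634, -0.157, 0.9814, 0.0579]
[-0.1   0.24  2.08 -0.    0.82 -1.6 ]
```

View pics/top4.png

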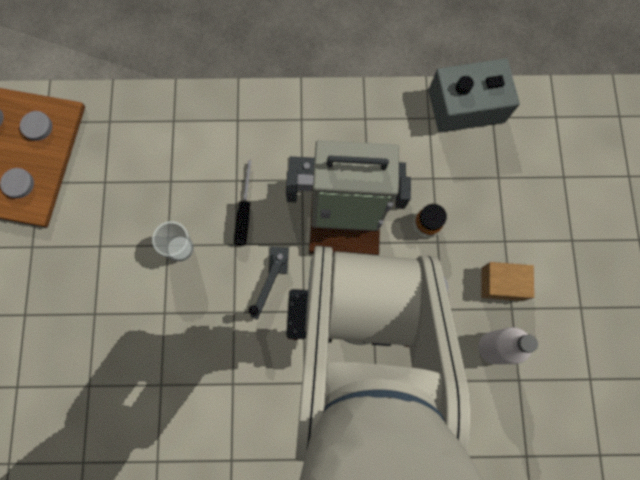

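The top view shows the board home between the posts and the other things where they were. The bar is free on the left, with its pivot at (279,257) and its peg at (254,311).

Emit:
servo_tool(rows=[[0, 0, 0.1, -0.02, 0.15, 0, 0], [0, 0, 0.22, -0.05, 0.3, 0, 0], [0, 0, 0.34, -0.08, 0.45, 0, 0], [0, 0, 0.46, -0.1, 0.6, 0, 0], [0, 0, 0.58, -0.13, 0.75, 0, 0], [0, 0, 0.7, -0.15, 0.9, 0, 0], [0, 0, 0.82, -0.15, 0.98, 0, 0], [0, 0, 0.94, -0.15, 0.98, 0, 0], [0, 0, 1, -0.15, 0.98, 0, 0], [0, 0, 1, -0.15, 0.98, 0, 0]])

```text
t: 11.55
ee_pos: [478.6, 159.6, 161.2]
orientation: [-2.22, -2.221, 0.004]
ft_force: [-1.0, 0.5, -0.5]
width: 0.6
grasp_force: 0.0
```

```bash
cat >> h.py <<'E'
D=np.array([.9974,-.0715,0]);Y=np.array([.0715,.9974,0]);PV=np.array([570.,75.5,0])
def peg(th): return PV-110*(np.cos(th)*D+np.sin(th)*Y)
def tan(th): return np.sin(th)*D-np.cos(th)*Y
def wp(th,off,z): return peg(th)-off*tan(th)+[0,0,z]
def yaw(th): return 85.9+np.degrees(th-np.pi/2)
E
python3 -c "
from h import *
print(peg(-.323)); to(wp(-.323,45,160),yaw(-.323));print(np.round(ctrl.get_obs()['qpos'],2),ctrl.get_obs()['width'])"
```

```text
[468.45604294 117.78291388   0.        ]
ee [478.6 159.6 161.2] F [-1.   0.5 -0.5] t 11.55 row [-0.0018, 0.001, 0.2631, -0.0012, 0.0357, 0.006]
[ 0.3   0.34  1.94 -0.    0.87  0.3 ] 0.5848924775143476
```

Emit:
servo_tool(rows=[[0, 0, 0.1, 0, 0.03, 0.1, 0], [0, 0, 0.2, 0, 0.03, 0.25, 0], [0, 0, 0.26, 0, 0.03, 0.4, 0], [0, 0, 0.26, 0, 0.03, 0.55, 0], [0, 0, 0.26, 0, 0.03, 0.595, 0], [0, 0, 0.26, 0, 0.03, 0.595, 0]])

```text
t: 12.3
ee_pos: [485.0, 159.5, 43.3]
orientation: [-2.61, -1.748, 0.003]
ft_force: [-0.5, -0.3, -0.1]
width: 0.3
grasp_force: 0.0
```

```bash
cat >> h.py <<'E'
def rows(ths,off,z=42):
    o=ctrl.get_obs();M=Ro.from_rotvec(o["orientation"]).as_matrix()
    for th in ths:
        a=np.radians(yaw(th));y=np.array([np.cos(a),np.sin(a),0]);zz=np.array([0,0,-1.]);T=np.stack([np.cross(y,zz),y,zz],1)
        print(np.round(th,2),np.round(Ro.from_matrix(M.T@T).as_rotvec()/1.5,3),np.round(M.T@(wp(th,off,z)-o["ee_pos"])/200,3))
E
python3 -c "
from h import *
p,d,i=grab('wrist');cv2.imwrite('pics/w5.png',p[...,::-1])
to(wp(-.323,19,42),yaw(-.323)); rows(np.arange(-.323,.6,.1),19)"
```

```text
ee [485.5 159.7  44. ] F [ 0.6 -0.4  0.2] t 12.35 row [-0.0001, 0.0001, 0.0028, -0.1315, 0.0013, 0.0101]
-0.32 [-0.     0.     0.003] [-0.132  0.001  0.01 ]
-0.22 [-0.     0.    -0.064] [-0.187 -0.006  0.01 ]
-0.12 [-0.     0.    -0.131] [-0.243 -0.007  0.01 ]
-0.02 [-0.     0.    -0.197] [-0.298 -0.003  0.01 ]
0.08 [-0.     0.    -0.264] [-0.353  0.007  0.01 ]
0.18 [-0.     0.    -0.331] [-0.407  0.022  0.01 ]
0.28 [-0.     0.    -0.397] [-0.459  0.042  0.01 ]
0.38 [-0.     0.    -0.464] [-0.508  0.068  0.01 ]
0.48 [-0.     0.    -0.531] [-0.555  0.098  0.01 ]
0.58 [-0.     0.    -0.597] [-0.599  0.133  0.01 ]
```

View pics/w5.png

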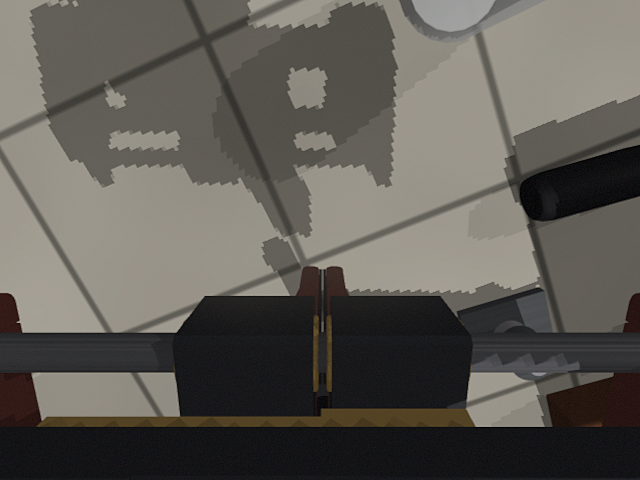

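The wrist view shows the closed fingertips at about (322,268) over bare bench, with the driver handle at (545,190) and the beaker at (450,10) well away. Now the swing.

Emit:
servo_tool(rows=[[0, 0, 0, -0.05, 0, 0.005, 0], [0, 0, 0, -0.1, 0, 0.005, 0], [0, 0, 0, -0.132, 0, 0.005, 0], [0, 0, -0.03, -0.16, -0.003, 0.005, 0], [0, 0, -0.064, -0.187, -0.006, 0.005, 0], [0, 0, -0.1, -0.215, -0.007, 0.005, 0], [0, 0, -0.131, -0.243, -0.007, 0.005, 0], [0, 0, -0.164, -0.27, -0.005, 0.005, 0], [0, 0, -0.197, -0.298, -0.003, 0.005, 0]])

```text
t: 13.48
ee_pos: [462.3, 104.5, 43.3]
orientation: [2.323, 2.114, 0.002]
ft_force: [1.2, 2.3, 1.4]
width: 0.4
grasp_force: 0.8
```

```bash
python3 -c "
from h import *
p,d,i=grab('side');X=cloud(d,i);x,y,h=X[...,0],X[...,1],X[...,2]
q=X[(h>25)&(h<40)&(y>60)&(y<130)&(x>430)&(x<560)];print(len(q), cv2.minAreaRect(q[:,:2].astype(np.float32)) if len(q)>9 else '')
to(wp(0,19,42),yaw(0)); rows(np.arange(.1,1.01,.1),19)"
```

```text
384 ((505.4660339355469, 80.31353759765625), (17.31717300415039, 109.13314819335938), 84.85509490966797)
ee [462.  104.1  43.2] F [ 0.1  0.5 -0. ] t 13.525 row [0.0004, -0.0001, -0.0138, -0.0091, -0.001, 0.0062]
0.1 [ 0.    -0.    -0.081] [-0.065 -0.007  0.006]
0.2 [ 0.    -0.    -0.147] [-0.12  -0.007  0.006]
0.3 [ 0.    -0.    -0.214] [-0.176 -0.001  0.006]
0.4 [ 0.    -0.    -0.281] [-0.231  0.01   0.006]
0.5 [ 0.    -0.    -0.347] [-0.284  0.027  0.006]
0.6 [ 0.     0.    -0.414] [-0.335  0.048  0.006]
0.7 [ 0.     0.    -0.481] [-0.384  0.075  0.006]
0.8 [ 0.     0.    -0.547] [-0.43   0.106  0.006]
0.9 [ 0.     0.    -0.614] [-0.473  0.142  0.006]
1.0 [ 0.     0.    -0.681] [-0.512  0.182  0.006]
```

The bar is following, now at about 0 rad. I'll continue the arc.

Emit:
servo_tool(rows=[[0, 0, -0.081, -0.065, -0.007, 0.005, 0], [0, 0, -0.147, -0.12, -0.007, 0.005, 0], [0, 0, -0.214, -0.176, -0.001, 0.005, 0], [0, 0, -0.281, -0.231, 0.01, 0.005, 0], [0, 0, -0.347, -0.284, 0.027, 0.005, 0], [0, 0, -0.414, -0.335, 0.048, 0.005, 0], [0, 0, -0.481, -0.384, 0.075, 0.005, 0], [0, 0, -0.547, -0.43, 0.106, 0.005, 0], [0, 0, -0.614, -0.473, 0.142, 0.005, 0], [0, 0, -0.681, -0.512, 0.182, 0.005, 0]])

```text
t: 14.78
ee_pos: [488.3, -0.9, 42.0]
orientation: [-0.992, -2.98, 0.0]
ft_force: [-0.1, 1.6, 1.1]
width: 0.1
grasp_force: 0.9
```

```bash
python3 -c "
from h import *
to(wp(1,19,42),yaw(1)); rows([1.1,1.2,1.3,1.35,1.4,1.45,1.5,1.54,1.57,1.6],19)"
```

```text
ee [488.3  -0.9  42. ] F [-0.1  1.6  1.1] t 14.775 row [-0.0001, -0.0003, -0.0002, -0.0032, 0.0008, 0.0002]
1.1 [-0.    -0.    -0.067] [-0.059 -0.006  0.   ]
1.2 [-0.    -0.    -0.134] [-0.114 -0.007  0.   ]
1.3 [-0.  -0.  -0.2] [-0.17  -0.003  0.   ]
1.35 [-0.    -0.    -0.234] [-0.198  0.002  0.   ]
1.4 [-0.    -0.    -0.267] [-0.225  0.007  0.   ]
1.45 [-0.  -0.  -0.3] [-0.252  0.014  0.   ]
1.5 [-0.    -0.    -0.334] [-0.278  0.023  0.   ]
1.54 [-0.   -0.   -0.36] [-0.299  0.03   0.   ]
1.57 [-0.   -0.   -0.38] [-0.315  0.037  0.   ]
1.6 [-0.  -0.  -0.4] [-0.33   0.043  0.   ]
```

Emit:
servo_tool(rows=[[0, 0, -0.067, -0.059, -0.006, 0, 0], [0, 0, -0.134, -0.114, -0.007, 0, 0], [0, 0, -0.2, -0.17, -0.003, 0, 0], [0, 0, -0.234, -0.198, 0.002, 0, 0], [0, 0, -0.267, -0.225, 0.007, 0, 0], [0, 0, -0.3, -0.252, 0.014, 0, 0], [0, 0, -0.334, -0.278, 0.023, 0, 0], [0, 0, -0.36, -0.299, 0.03, 0, 0], [0, 0, -0.375, -0.312, 0.035, 0, 0], [0, 0, -0.375, -0.312, 0.035, 0, 0]])

```text
t: 16.02
ee_pos: [542.6, -32.6, 41.9]
orientation: [0.13, 3.139, -0.0]
ft_force: [-0.5, -0.6, 0.1]
width: 0.3
grasp_force: 0.2
```

Emit:
servo_tool(rows=[[0, 0, 0, -0.01, 0, 0, 0], [0, 0, 0, -0.02, 0, 0, 0], [0, 0, 0, -0.03, 0, 0, 0], [0, 0, 0, -0.03, 0, 0, 0]])

```text
t: 16.52
ee_pos: [543.7, -32.6, 41.2]
orientation: [-0.129, -3.129, -0.0]
ft_force: [-14.5, 0.1, 9.2]
width: 0.3
grasp_force: 7.4
```

The force rose to 14 N with only 1 mm of travel, so the bar is on its stop. I'll back off and check.

Emit:
servo_tool(rows=[[0, 0, 0, 0.04, 0, 0, 0], [0, 0, 0, 0.15, 0, 0, 0], [0, 0, 0, 0.35, 0, 0, 0], [0, 0, 0, 0.6, 0, -0.2, 0], [0, 0, 0, 0.8, 0, -0.5, 0], [0, 0, 0, 0.8, 0, -0.7, 0], [0, 0, 0, 0.8, 0, -0.7, 0]])

```text
t: 17.4
ee_pos: [391.7, -19.9, 185.3]
orientation: [0.129, 3.13, -0.001]
ft_force: [-0.1, 0.1, -1.0]
width: 0.1
grasp_force: 0.0
```

```bash
python3 - <<'E'
from h import *
case()
p,d,i=grab('side');X=cloud(d,i);x,y,h=X[...,0],X[...,1],X[...,2]
q=X[(h>60)&(h<90)&(x>535)&(x<590)&(y<0)&(y>-70)];pk=q.mean(0) if len(q) else None;print("peg",len(q),pk)
q=X[(h>26)&(h<38)&(x>545)&(x<573)&(y>-25)&(y<55)];f=np.polyfit(q[:,1],q[:,0],1);print("bar line slope",f,"-> angle",np.pi/2+np.arctan(.0717)-np.arctan(f[0]),len(q))
z=np.load("side0.npz");m=(np.abs(p.astype(int)-z["p"]).sum(-1)>60)
cv2.imwrite('pics/s6.png',p[...,::-1]); print(ctrl.get_obs()["ft_force"])
E
```

```text
case top [662.1 -48.1] [126.  81.] 85.85 z 245.1
dock coords of case top centre (home about -40,0): [-40.1   0.5]
peg 121 [560.51927526 -37.56638936  76.51197587]
bar line slope [5.59489198e-02 5.63451354e+02] -> angle 1.5864831865165017 233
[-1.12307448  0.42895605 -0.38440887]
```

View pics/s6.png

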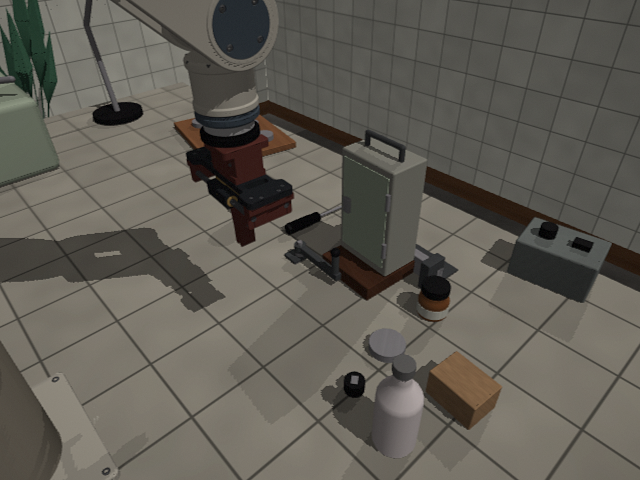

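The case is home against the stop at about (380,210), and the bar lies across the board's front with its peg at (337,262). The robot is clear, and the jar, bottle, puck, block and carton are where they were. Handing in.

```bash
python3 -c "
from h import *
print(ctrl.close_job())"
```

```text
the job is handed in; nothing more can be done
None
```

The case is home against the stop, the retaining bar lies across the front of the base board against its stop, nothing else was seen to move, and the job is handed in.

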